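# Index the ink-pad carousel and bolt it

## Robot

A 6-joint arm with a two-finger parallel gripper is mounted at the origin on the work surface. World frame = base frame: x ahead of the robot, y to its left, z up, the work surface at z = 0. Lengths are in mm, angles in degrees, forces in N, time in s.
With the tool pointing down it reaches from about 300 to 850 mm from the base axis. Payload 4.2 kg.
Tool frame: the origin (TCP) lies on the mounting face of the last link; the fingertips stand 191 mm ahead of it and the grasp point (between the pads) lies 172 mm ahead of it; z points along the fingers, y is the direction in which the jaws open and shut (so a half turn about z gives the same grasp; the last joint's range is limited). The gripper opens to 91 mm and grips with 3 to 60 N. Pads are 32 mm wide; open, the fingers measure 118 mm over their backs; the gripper's body (76 mm by 178 mm) begins 60 mm behind the grasp point.
Start: joints at [-65.661, 18.312, 89.639, -0, 72.044, -1.146], TCP at [247.408, -519.05, 404.776] pointing down, gripper open.
Joint ranges: [-177.97, 177.97], [-48.28, 115.42], [12.27, 149.76], [-77.06, 257.06], [2.81, 150.46], [-146.56, 146.56]. Speed limits (degrees/s): [147.25, 147.25, 180, 180, 180, 180].

## Interface

Orientations are given as [roll, pitch, yaw] about the fixed x, y, z axes, in that order (R = Rz(yaw) Ry(pitch) Rx(roll)).
In Python, from workcell import env gives the robot as it stands.
- The arm moves only by the shell command python3 -m handwheel 'ROWS' [FORCE]. ROWS is JSON, a list of rows, each an object with "gripper": the opening in per cent of the stroke, from 0 (shut) to 100 (fully open); "travel": the shift along the tool's x, y, z in m, a list of three; "twist": the turn about the tool's z in rad. In form: [{"gripper": gripper, "travel": [x, y, z], "twist": twist}, ...]. A call has 1 to 5 rows; each row shifts and turns the commanded pose from where the row before left it, along the tool's axes as they then stand; what a row does not reach is not made up. A row lasts 1/12 s, in which the tool goes at most 41.7 mm and 7.16 degrees, less where a joint would pass 70% of its speed; a pose out of reach is approached as far as the arm can. A call with a gripper value outside its range is refused whole. The fingers move at their own pace and stop on an object; FORCE is the grip in N (left out, the last holds). Time passes only in rows, so rows that do not move let the fingers close. It gives the time, the measured TCP pose, the force and the opening at its end, in the units of the state.
- env.state(): the state, without advancing time (a new reading comes with each control period).
- env.grab_frame(name): name is "scene" or "top" or "wrist"; returns a dict with "frame" (480x640x3 uint8, red, green, blue), "intrinsics" (3x3 intrinsics, pixels), "extrinsics" (4x4, takes a point from camera to world coordinates). Camera axes: x right, y down, z forward; pixel columns grow to the right and rows downward; lengths in mm; the calibration is good to about 2 mm. A picture is of the moment at which its call begins. There is no depth.
- env.job_done(): hands the job in, once; it reports no verdict.
Trained networks look in the newest picture that a camera, given by its name, has taken for a name from the list of things; names that differ only in an ending like _2 or _b are one class to them, and where a whole thing is asked for, a point or a joint stands for the part that bears it (a point fixed in the world has none). Each returns a list of dicts, best first, with "confidence" (0 to 1); they miss things now and then, are a little off and sometimes report something else, mostly with a low value. They report only what shows in the picture. A call takes as long as a camera call.
- env.trace(camera, thing): "pixels" (480x640 bool, what is visible of it) and "uv" ([column, row] in pixels, amid what is visible of it).
- env.pinpoint(camera, thing): "uv" ([column, row] in pixels: a listed point, or the origin of a listed thing).
The state is a dict: "time_s": time; "qpos": joint angles; "qvel": joint speeds; "effort": joint torques, N m; "ee_pos": TCP position; "ee_rot": TCP orientation; "force": force on the tool from outside, world axes, zero at the start; "torque": the same for the moment, N m; "gripper_width": finger opening in mm.
Only numpy, scipy, OpenCV 4.12 (cv2) and the standard library are available. Lean on these libraries where they do the work, as an engineer would, in place of code of your own. Each camera call takes 0.05 s, during which the arm holds its last target. There are 200 camera calls.

## Task

Turn the wooden ink-pad carousel on its stand, by pushing sideways against the lobes at its edge, until the V-notch in its rim faces the sliding bolt; then push the bolt by its upright post until its nose is fully home in the notch, seat it there with a firm press of about 12 N for one second, and let go. Never press on anything with more than 18 N, keep the carousel flat on its pivot, and leave the stamps and the ink tin beside it alone.

Things in the scene. Friction and masses are not known exactly. Their poses are not given: they have to be found in the camera images.
- stand: Fixed dark wooden board, 12 mm thick, 180 mm wide. Origin: on the table, on the carousel's turning axis; the board reaches 195 mm from it along its own -x and 95 mm along +x. x is the way the bolt slides home: the bolt lies on the -x side. Two aluminium rails flank the bolt, 92 to 152 mm from the axis, 27 mm apart, tops 24 mm above the table.
- carousel: Loose wheel, 0.4 to 0.7 kg, on the board over a pivot stub (10 mm high, 1 mm play). Origin: centre of its underside, 12 mm above the table. Lower tier: plain round white rim, radius 80 mm, top 24 mm above the table, with one V-notch facing its own -x. Turns either way without limit; 1 to 6 N at a lobe moves it and it stays where left.
- lobe (a point): Middle of one of the six equal lobes, 30 degrees from the carousel's own +x towards its +y, 37 mm above the table. The lobes are upright cylinders of radius 12 mm, 58 mm from the axis, every 60 degrees, 24 to 50 mm above the table, on a round hub of radius 50 mm as tall (ink pads on it reach 58 mm). A fingertip over the rim, in the gap between two lobes, can push a lobe round.
- notch (a point): Middle of the flat floor of the V-notch, 62 mm from the carousel's axis, 18 mm above the table; axes as the carousel's. The notch is 7 mm wide at this floor and about 23 mm at the rim, 18 mm deep, sides 25 degrees to its centre line. It faces the bolt when the carousel's x points along the stand's x.
- home_mark (a point): Fixed point of the stand, 62 mm from the turning axis on its -x side, 18 mm above the table: where the notch floor and the bolt's tip belong. Axes as the stand's.
- bolt (a joint): Travel of the steel bolt along the stand's +x, in m: 0 drawn back (tip 92 mm from the carousel's axis), 0.030 fully home in the notch; starts near 0. Friction about 1.5 N; stays where left. The tapered nose can draw a notch that is a few mm off into line, at about 5 to 13 N on the post. Home is a hard stop on the notch floor; with no notch there the nose stops on the rim at 0.012.
- bolt_post (a point): Middle of the bolt's upright round wooden post, by which it is pushed: 16 mm across, from 23 to 65 mm above the table (this point at 44 mm), 45 mm behind the bolt's tip, with free space behind it (on the stand's -x side). Axes as the stand's.
- bolt_tip (a point): Middle of the bolt's tip face, 6 mm wide and 10 mm thick, 18 mm above the table; the nose widens by 25 degrees a side to the 22 mm body. Axes as the stand's.
- stamp_a: Bystander: loose wooden rubber stamp, 36 x 36 mm, 36 mm high, beside the stand. Origin: centre of its underside.
- stamp_b: Bystander: loose wooden rubber stamp, 50 x 30 mm, 36 mm high, beside the stand. Origin: centre of its underside.
- ink_tin: Bystander: loose flat ink-pad tin, 95 x 65 x 18 mm, beside the stand. Origin: centre of its underside.

How it is judged:
By the outcome, as a careful person would: the job done as asked, in the order asked, and still so for the second after the job is handed in, with the robot touching nothing.
It also fails if it takes over 58 s, if anything falls off the work surface, if the arm or the gripper's body presses on something with over 40 N, if the wrist force passes 120 N, or if a joint passes its speed limit or range.

## Working session

There is one attempt and no reset: what is moved stays moved. The work goes in short steps, Python scripts to look and compute and a shell command to move; the robot and the scene stay as the last step left them, time stands still between calls to the robot, and variables do not carry over. Pictures are saved under pics/ and viewed, about 8 in all and at most 12, crops included, and the job is handed in when it is done.

```bash
ls; mkdir -p pics
cat > h.py <<'E'
import numpy as np,cv2
from workcell import env
def ray(f,uv,z):
    K=np.array(f["intrinsics"]);T=np.array(f["extrinsics"])
    d=T[:3,:3]@np.linalg.inv(K)@[uv[0],uv[1],1];o=T[:3,3]
    return o+d*(z-o[2])/d[2]
def proj(f,p):
    K=np.array(f["intrinsics"]);T=np.linalg.inv(np.array(f["extrinsics"]))
    c=T[:3,:3]@p+T[:3,3];c=K@c;return c[:2]/c[2]
def save(f,n): cv2.imwrite('pics/'+n+'.png',f["frame"][:,:,::-1])
Z=dict(stand=0,carousel=12,lobe=37,notch=18,home_mark=18,bolt_post=44,bolt_tip=18,stamp_a=0,stamp_b=0,ink_tin=0)
def look(cam,names=Z):
    f=env.grab_frame(cam)
    for n in names:
        for d in env.pinpoint(cam,n)[:3]:
            print(cam,n,round(d["confidence"],2),np.round(d["uv"]),np.round(ray(f,d["uv"],Z[n])[:2],1))
    return f
E
python3 - <<'E'
from h import *
for c in("top","scene"):
    f=look(c);save(f,c+'0')
s=env.state();print(s["time_s"],s["ee_pos"],s["ee_rot"],s["force"],s["gripper_width"])
E
```

```text
pics
top carousel 0.7 [310. 284.] [592.8  24.9]
top lobe 0.93 [321. 326.] [532.2  11.3]
top lobe 0.65 [293. 326.] [532.8  50.5]
top notch 0.96 [320. 242.] [652.8   8.6]
top home_mark 0.62 [385. 367.] [472.4 -78.8]
top home_mark 0.6 [296. 324.] [535.1  47.1]
top bolt_post 0.93 [268. 375.] [467.9  85.6]
top bolt_post 0.19 [421. 310.] [ 550.6 -128.7]
top bolt_tip 0.97 [281. 345.] [506.5  68.4]
top bolt_tip 0.34 [322. 327.] [530.7   9.6]
top stamp_a 0.8 [244. 222.] [688.3 121.3]
top stamp_a 0.63 [385. 366.] [472.  -80.9]
top stamp_b 0.8 [244. 222.] [688.3 121.3]
top stamp_b 0.63 [385. 366.] [472.  -80.9]
top ink_tin 0.58 [419. 308.] [ 554.2 -133.8]
top ink_tin 0.23 [271. 374.] [464.6  84.3]
scene carousel 0.64 [318. 274.] [593.   28.7]
scene lobe 0.69 [316. 240.] [529.7   3. ]
scene notch 0.65 [284. 231.] [492.2 -73.7]
scene notch 0.57 [293. 292.] [662.    9.8]
scene notch 0.38 [342. 257.] [535.4  54.3]
scene home_mark 0.73 [341. 254.] [529.8  50.2]
scene bolt_post 0.56 [370. 232.] [478.3  88.1]
scene bolt_post 0.3 [291. 290.] [687.2  16.8]
scene bolt_tip 0.65 [350. 250.] [509.4  60.7]
scene bolt_tip 0.29 [357. 329.] [709.9 128.5]
scene stamp_a 0.67 [285. 235.] [475.6 -78.8]
scene stamp_a 0.63 [356. 328.] [688.8 123.2]
scene stamp_b 0.67 [285. 235.] [475.6 -78.8]
scene stamp_b 0.63 [356. 328.] [688.8 123.2]
scene ink_tin 0.97 [242. 254.] [ 568.3 -127.2]
1.1 [ 247.38856442 -519.0486858   404.79449602] [1.79992412e+02 8.84815568e-04 2.54834098e+01] [-0.70289106 -0.2099014  -0.24650356] 90.95293962282432
```

View pics/top0.png

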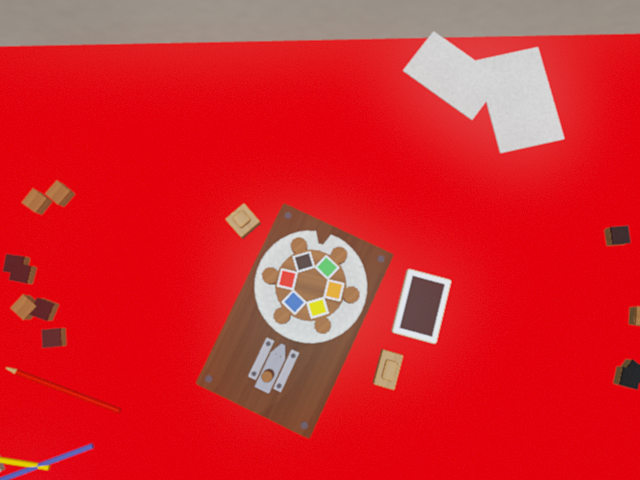

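The top view shows the carousel at about pixel (311,286), its notch near (321,240), the bolt at (275,360), a stamp at (243,220), another at (388,370), and the tin at (422,305). The notch has to turn about 169° CCW. I'll move above the gap at about 45° with the gripper shut, then look from there.

```bash
R='x'
python3 -m handwheel '[{"gripper":0,"travel":[0.031,-0.018,0],"twist":0},{"gripper":0,"travel":[0.031,-0.018,0],"twist":0},{"gripper":0,"travel":[0.031,-0.018,0],"twist":0},{"gripper":0,"travel":[0.031,-0.018,0],"twist":0},{"gripper":0,"travel":[0.031,-0.018,0],"twist":0}]' 25
python3 -m handwheel '[{"gripper":0,"travel":[0.031,-0.018,0],"twist":0},{"gripper":0,"travel":[0.031,-0.018,0],"twist":0},{"gripper":0,"travel":[0.031,-0.018,0],"twist":0},{"gripper":0,"travel":[0.031,-0.018,0],"twist":0},{"gripper":0,"travel":[0.031,-0.018,0],"twist":0}]'
python3 -m handwheel '[{"gripper":0,"travel":[0.031,-0.018,0],"twist":0},{"gripper":0,"travel":[0.031,-0.018,0],"twist":0},{"gripper":0,"travel":[0.031,-0.018,0],"twist":0},{"gripper":0,"travel":[0.031,-0.018,0],"twist":0},{"gripper":0,"travel":[0.031,-0.018,0],"twist":0}]'
python3 -m handwheel '[{"gripper":0,"travel":[0.025,-0.018,0],"twist":0},{"gripper":0,"travel":[0.02,-0.016,0],"twist":0},{"gripper":0,"travel":[0.01,-0.01,0],"twist":0},{"gripper":0,"travel":[0,0,0],"twist":0},{"gripper":0,"travel":[0,0,0],"twist":0}]'
python3 - <<'E'
from h import *
f=look("wrist");save(f,'w1');print(np.round(np.array(f["extrinsics"]),2))
s=env.state();print(s["time_s"],s["ee_pos"],s["ee_rot"],s["force"],s["gripper_width"])
E
```

```text
time_s: 1.52
ee_pos: [349.2, -369.7, 404.9]
ee_rot: [180.0, -0.0, 25.4]
force: [0.2, -0.4, -0.2]
gripper_width: 60.6
time_s: 1.93
ee_pos: [450.5, -221.5, 405.0]
ee_rot: [180.0, -0.0, 25.5]
force: [1.5, -0.5, -0.2]
gripper_width: 27.6
time_s: 2.35
ee_pos: [551.7, -73.5, 404.9]
ee_rot: [180.0, -0.0, 25.5]
force: [-0.1, -1.2, 0.2]
gripper_width: 0.3
time_s: 2.77
ee_pos: [581.5, -11.8, 404.5]
ee_rot: [180.0, 0.1, 25.6]
force: [0.1, 0.6, -0.6]
gripper_width: 0.2
wrist lobe 0.87 [274. 253.] [534.6  10.5]
wrist notch 0.78 [324. 142.] [650.7  11.6]
wrist notch 0.47 [231.  49.] [687.1 121.4]
wrist bolt_post 0.96 [181. 279.] [471.7  82.6]
wrist bolt_tip 0.7 [219. 248.] [508.1  63.5]
wrist stamp_a 0.65 [233.  50.] [688.8 123.7]
wrist stamp_b 0.65 [233.  50.] [688.8 123.7]
wrist ink_tin 0.7 [406. 275.] [ 561.1 -134.9]
[[ 4.3000e-01 -8.6000e-01 -2.7000e-01  6.5866e+02]
 [-9.0000e-01 -4.1000e-01 -1.3000e-01  2.4770e+01]
 [ 0.0000e+00  3.0000e-01 -9.5000e-01  3.8470e+02]
 [ 0.0000e+00  0.0000e+00  0.0000e+00  1.0000e+00]]
3.3167 [581.63265849 -12.16360679 404.81831243] [ 1.79990229e+02 -3.49027607e-03  2.54573486e+01] [1.06239422 0.70535161 0.08452125] 0.28231442525771444
```

View pics/w1.png

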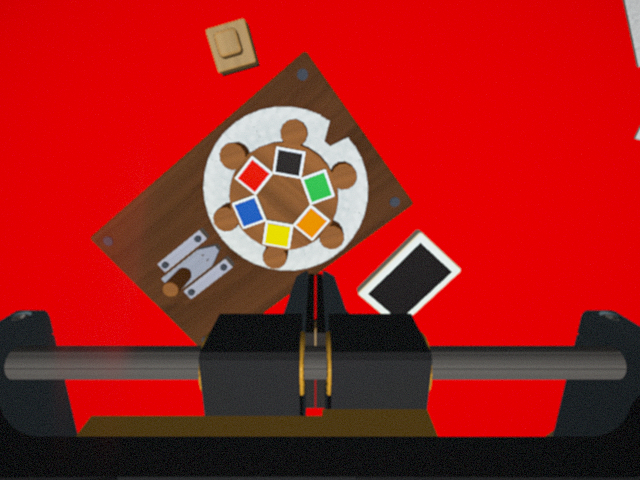

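The wrist view shows the rim disc centred near (287,188), the notch at (326,140), and the bolt and post at (190,265). I'll get the axis and the stand direction from the rim and the board.

```bash
cat >> h.py <<'E'
def rectify(f,z,c,half=200,s=2):
    # plan-view image at height z: px = (x-cx+half)*s , py=(y-cy+half)*s
    src=np.array([[c[0]+a*half,c[1]+b*half] for a,b in((-1,-1),(1,-1),(1,1),(-1,1))],float)
    uv=np.float32([proj(f,np.array([*p,z])) for p in src])
    dst=np.float32([((p-np.array(c))+half)*s for p in src])
    return cv2.warpPerspective(f["frame"],cv2.getPerspectiveTransform(uv,dst),(2*half*s,2*half*s))
def rim(f,c=(593,25),half=110,s=4,R=80):
    im=rectify(f,24,c,half,s).astype(int)
    m=((im.min(2)>130)&(im.max(2)-im.min(2)<45)).astype(np.uint8)
    m=cv2.morphologyEx(m,cv2.MORPH_OPEN,np.ones((7,7),np.uint8))
    n,l,st,_=cv2.connectedComponentsWithStats(m);k=1+np.argmax(st[1:,4])
    cs,_=cv2.findContours((l==k).astype(np.uint8),0,2);h=max(cs,key=cv2.contourArea)[:,0]/s-half+np.array(c)
    from scipy.optimize import least_squares
    r=least_squares(lambda p:np.hypot(*(h-p[:2]).T)-p[2],[*c,R],loss='soft_l1',f_scale=.7).x
    rr=np.hypot(*(h-r[:2]).T);a=np.arctan2(*(h-r[:2]).T[::-1])
    q=(rr<76)
    return r,h,np.degrees(a[q]),rr[q]
E
python3 - <<'E'
from h import *
for c in("top","wrist"):
    f=env.grab_frame(c)
    r,h,a,rr=rim(f);print(c,r,len(a),np.round(np.median(a),1),np.round(sorted(a)[::15]))
    im=rectify(f,12,(560,40),200,2).astype(int)
    red=(im[...,0]>150)&(im[...,1]<60)
    m=(~red).astype(np.uint8)
    if c=='wrist': 
        pass
    m=cv2.morphologyEx(m,cv2.MORPH_OPEN,np.ones((9,9)));n,l,st,ce=cv2.connectedComponentsWithStats(m)
    k=l[int((25-40+200)*2),int((593-560+200)*2)]
    cs,_=cv2.findContours((l==k).astype(np.uint8),0,2)
    b=cv2.minAreaRect(max(cs,key=cv2.contourArea));print('board',np.array(b[0])/2-200+[560,40],np.array(b[1])/2,b[2])
E
```

```text
top [-2726773.65455004   234389.74056126  2737437.56297707] 0 nan []
board [559.75  14.5 ] [349.  399.5] 90.0
wrist [591.13301143  24.40697615  80.20897139] 159 -157.4 [-177. -176. -175. -171. -164. -158. -155. -153.  -19.  -12.   -9.]
board [487.65686035 -23.96685791] [357.2723999  331.41888428] 63.569129943847656
  return _methods._mean(a, axis=axis, dtype=dtype,
  ret = ret.dtype.type(ret / rcount)
```

```bash
python3 -m handwheel '[{"gripper":0,"travel":[0.03,-0.018,0],"twist":0},{"gripper":0,"travel":[0.03,-0.018,0],"twist":0},{"gripper":0,"travel":[0.031,-0.018,0],"twist":0},{"gripper":0,"travel":[0,0,0.025],"twist":-0.09},{"gripper":0,"travel":[0,0,0.035],"twist":-0.09}]'
python3 -m handwheel '[{"gripper":0,"travel":[0,0,0.035],"twist":-0.09},{"gripper":0,"travel":[0,0,0.03],"twist":-0.088},{"gripper":0,"travel":[0,0,0.018],"twist":0},{"gripper":0,"travel":[0,0,0],"twist":0},{"gripper":0,"travel":[0,0,0],"twist":0}]'
python3 - <<'E'
from h import *
f=look("wrist",["lobe","notch"]);save(f,'w2');print(np.round(np.array(f["extrinsics"]),2))
s=env.state();print(s["time_s"],s["ee_pos"],s["ee_rot"],s["force"],s["gripper_width"])
r,h,a,rr=rim(f,(591,24.5));print(r)
f=env.grab_frame("scene");cv2.imwrite('pics/s2.png',cv2.resize(f["frame"][180:340,220:430,::-1],None,fx=3.5,fy=3.5))
E
```

```text
time_s: 3.83
ee_pos: [642.4, 78.1, 347.2]
ee_rot: [179.7, -0.5, 36.2]
force: [-0.1, 0.2, -0.9]
gripper_width: 1.0
time_s: 4.25
ee_pos: [640.7, 76.1, 261.1]
ee_rot: [-179.9, 0.1, 46.0]
force: [0.8, 0.5, 0.9]
gripper_width: 0.4
wrist notch 0.97 [394. 328.] [648.6   6.9]
[[ 7.2000e-01 -6.6000e-01 -2.1000e-01  7.0032e+02]
 [-6.9000e-01 -6.9000e-01 -2.1000e-01  1.3688e+02]
 [-0.0000e+00  3.0000e-01 -9.5000e-01  2.4122e+02]
 [ 0.0000e+00  0.0000e+00  0.0000e+00  1.0000e+00]]
4.4 [641.37237186  76.09801068 263.86972745] [ 1.79847406e+02 -1.72726741e-01  4.59855336e+01] [ 0.43725167 -0.312338    0.66555224] 0.4623162833298183
[582.10527283  19.53206028  80.00000205]
```

View pics/w2.png

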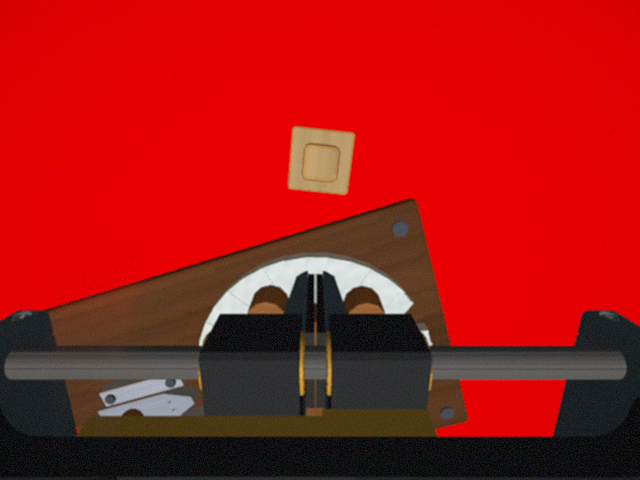

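View pics/s2.png

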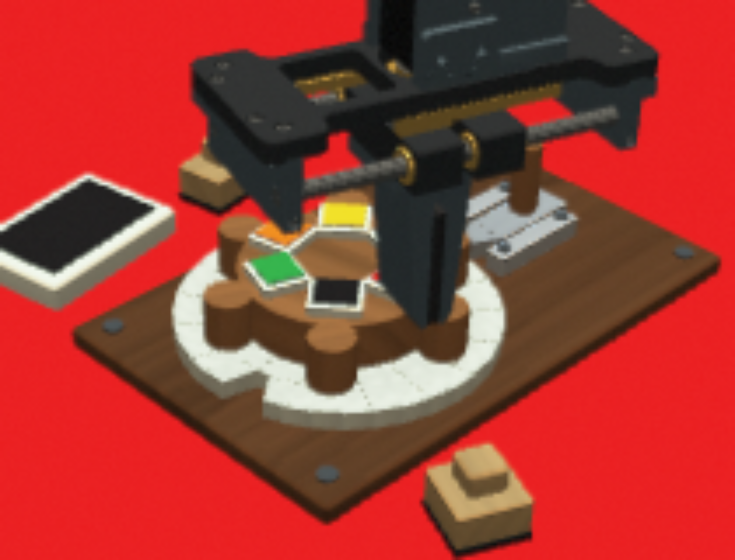

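The wrist view shows the fingers centred between the lobes at (268,298) and (362,298), and the scene crop agrees. I'll go down and start turning.

```bash
python3 -m handwheel '[{"gripper":0,"travel":[0,0,0.015],"twist":0},{"gripper":0,"travel":[0,0,0.015],"twist":0},{"gripper":0,"travel":[0,0,0.0105],"twist":0},{"gripper":0,"travel":[0,0,0],"twist":0},{"gripper":0,"travel":[-0.0001,-0.0025,0],"twist":-0.035}]'
python3 -m handwheel '[{"gripper":0,"travel":[-0.0001,-0.0035,0],"twist":-0.05},{"gripper":0,"travel":[-0.0001,-0.0035,0],"twist":-0.05},{"gripper":0,"travel":[-0.0001,-0.0035,0],"twist":-0.05},{"gripper":0,"travel":[-0.0001,-0.0035,0],"twist":-0.05},{"gripper":0,"travel":[-0.0001,-0.0035,0],"twist":-0.05}]'
python3 -m handwheel '[{"gripper":0,"travel":[-0.0001,-0.0035,0],"twist":-0.05},{"gripper":0,"travel":[-0.0001,-0.0035,0],"twist":-0.05},{"gripper":0,"travel":[-0.0001,-0.0035,0],"twist":-0.05},{"gripper":0,"travel":[-0.0001,-0.0035,0],"twist":-0.05},{"gripper":0,"travel":[-0.0001,-0.0035,0],"twist":-0.05}]'
python3 - <<'E'
from h import *
s=env.state();p=np.array(s["ee_pos"])[:2]-[591.3,24.5];print(s["time_s"],np.hypot(*p),np.degrees(np.arctan2(p[1],p[0])),s["ee_rot"],s["ee_pos"][2])
f=look("top",["lobe","notch"])
E
```

```text
time_s: 4.87
ee_pos: [639.1, 77.5, 221.6]
ee_rot: [180.0, -0.0, 48.0]
force: [0.7, -0.3, -0.6]
gripper_width: 0.6
time_s: 5.28
ee_pos: [625.3, 87.5, 222.7]
ee_rot: [179.8, -0.1, 62.5]
force: [2.7, -1.4, -1.2]
gripper_width: 0.7
time_s: 5.7
ee_pos: [609.2, 93.8, 222.8]
ee_rot: [179.7, -0.1, 76.8]
force: [2.2, -0.3, -2.2]
gripper_width: 0.1
5.7 71.54368100669818 75.51721554588694 [ 1.79691771e+02 -9.55614329e-02  7.67987028e+01] 222.7870744600952
top lobe 0.79 [336. 321.] [538.7 -10.1]
top notch 0.6 [306. 242.] [654.2  30.4]
top notch 0.6 [420. 308.] [ 555.2 -131.4]
```

```bash
python3 -m handwheel '[{"gripper":0,"travel":[-0.0001,-0.0045,0],"twist":-0.063},{"gripper":0,"travel":[-0.0002,-0.0053,0],"twist":-0.075},{"gripper":0,"travel":[-0.0002,-0.0053,0],"twist":-0.075},{"gripper":0,"travel":[-0.0002,-0.0053,0],"twist":-0.075},{"gripper":0,"travel":[-0.0002,-0.0053,0],"twist":-0.075}]'
python3 -m handwheel '[{"gripper":0,"travel":[-0.0002,-0.0053,0],"twist":-0.075},{"gripper":0,"travel":[-0.0002,-0.0053,0],"twist":-0.075},{"gripper":0,"travel":[-0.0002,-0.0053,0],"twist":-0.075},{"gripper":0,"travel":[-0.0002,-0.0053,0],"twist":-0.075},{"gripper":0,"travel":[-0.0002,-0.0053,0],"twist":-0.075}]'
python3 -m handwheel '[{"gripper":0,"travel":[-0.0002,-0.0053,0],"twist":-0.075},{"gripper":0,"travel":[-0.0002,-0.0053,0],"twist":-0.075},{"gripper":0,"travel":[-0.0002,-0.0053,0],"twist":-0.075},{"gripper":0,"travel":[-0.0001,-0.0035,0],"twist":-0.05},{"gripper":0,"travel":[0,0,0],"twist":0}]'
python3 - <<'E'
from h import *
s=env.state();p=np.array(s["ee_pos"])[:2]-[591.3,24.5];print(s["time_s"],np.hypot(*p),np.degrees(np.arctan2(p[1],p[0])),s["ee_rot"],s["qpos"])
f=look("top",["lobe","notch","bolt_tip"])
f=look("wrist",["lobe","notch"])
E
```

```text
time_s: 6.27
ee_pos: [583.8, 95.6, 222.7]
ee_rot: [179.7, -0.1, 97.6]
force: [3.2, 2.3, 1.3]
gripper_width: 0.2
time_s: 6.68
ee_pos: [558.4, 87.7, 222.6]
ee_rot: [179.7, -0.0, 119.0]
force: [1.7, 4.8, 0.9]
gripper_width: 0.3
time_s: 7.1
ee_pos: [542.2, 75.6, 222.3]
ee_rot: [179.9, 0.0, 134.6]
force: [0.7, 3.2, 1.0]
gripper_width: 0.2
7.1 70.88145099709688 133.8731987837465 [1.79855876e+02 1.82316899e-02 1.34625107e+02] [ 6.71434072e+00  2.61485170e+01  1.07156309e+02  1.02132673e-01
  4.65703079e+01 -3.79809212e+01]
top lobe 0.67 [350. 287.] [585.3 -31.5]
top notch 0.57 [273. 267.] [618.4  78.4]
```

```bash
python3 -m handwheel '[{"gripper":0,"travel":[-0.0001,-0.0045,0],"twist":-0.063},{"gripper":0,"travel":[-0.0002,-0.0053,0],"twist":-0.075},{"gripper":0,"travel":[-0.0002,-0.0053,0],"twist":-0.075},{"gripper":0,"travel":[-0.0002,-0.0053,0],"twist":-0.075},{"gripper":0,"travel":[-0.0002,-0.0053,0],"twist":-0.075}]'
python3 -m handwheel '[{"gripper":0,"travel":[-0.0002,-0.0053,0],"twist":-0.075},{"gripper":0,"travel":[-0.0002,-0.0053,0],"twist":-0.075},{"gripper":0,"travel":[-0.0002,-0.0053,0],"twist":-0.075},{"gripper":0,"travel":[-0.0002,-0.0053,0],"twist":-0.075},{"gripper":0,"travel":[-0.0002,-0.0053,0],"twist":-0.075}]'
python3 -m handwheel '[{"gripper":0,"travel":[-0.0002,-0.0053,0],"twist":-0.075},{"gripper":0,"travel":[-0.0002,-0.0053,0],"twist":-0.075},{"gripper":0,"travel":[-0.0002,-0.0053,0],"twist":-0.075},{"gripper":0,"travel":[-0.0002,-0.0053,0],"twist":-0.075},{"gripper":0,"travel":[-0.0002,-0.0053,0],"twist":-0.075}]'
python3 -m handwheel '[{"gripper":0,"travel":[-0.0002,-0.0053,0],"twist":-0.075},{"gripper":0,"travel":[-0.0002,-0.0053,0],"twist":-0.075},{"gripper":0,"travel":[-0.0002,-0.0053,0],"twist":-0.075},{"gripper":0,"travel":[-0.0001,-0.0035,0],"twist":-0.05},{"gripper":0,"travel":[0,0,0],"twist":0}]'
python3 - <<'E'
from h import *
s=env.state();p=np.array(s["ee_pos"])[:2]-[591.3,24.5];print(s["time_s"],np.hypot(*p),np.degrees(np.arctan2(p[1],p[0])),s["ee_rot"],s["qpos"])
f=look("top",["lobe","notch","bolt_tip","bolt_post"])
cv2.imwrite('pics/t3.png',cv2.resize(f["frame"][190:430,190:400,::-1],None,fx=2.5,fy=2.5,interpolation=2))
f=look("scene",["lobe","notch","bolt_tip"])
E
```

```text
time_s: 7.87
ee_pos: [527.3, 54.5, 221.5]
ee_rot: [179.9, 0.0, 155.7]
force: [0.8, 5.8, 5.2]
gripper_width: 0.6
time_s: 8.28
ee_pos: [520.4, 29.0, 221.3]
ee_rot: [179.9, -0.1, 177.1]
force: [-1.3, 6.1, 5.0]
gripper_width: 0.2
time_s: 8.7
ee_pos: [523.3, 2.8, 221.1]
ee_rot: [179.8, -0.2, -161.4]
force: [-2.8, 5.8, 5.5]
gripper_width: 0.6
time_s: 9.12
ee_pos: [531.8, -14.9, 220.9]
ee_rot: [179.8, -0.3, -145.7]
force: [-3.5, 3.1, 4.9]
gripper_width: 0.6
9.1167 71.38308383640273 -146.47417951917177 [ 179.78679441   -0.2525059  -145.74002271] [-2.85113725e+00  2.52530201e+01  1.09158867e+02  2.46022166e-02
  4.59181209e+01 -1.27127811e+02]
top lobe 0.91 [314. 246.] [645.8  17.6]
top notch 0.7 [294. 324.] [536.   49.8]
top bolt_post 0.78 [268. 376.] [466.8  84.5]
scene notch 0.65 [339. 262.] [552.3  53.1]
scene bolt_tip 0.86 [352. 252.] [514.6  66.5]
```

View pics/t3.png

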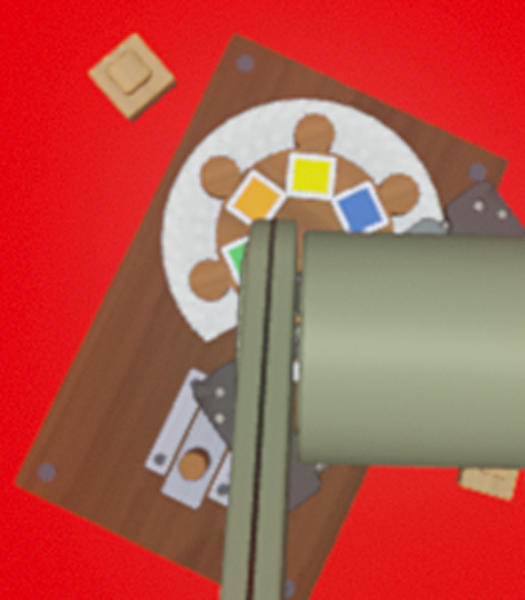

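The top crop shows the notch edge near the bolt, mostly hidden by the arm. The lobe at (314,133) in the crop gives a notch angle of about 143°, so there are about 10.5° left.

```bash
python3 -m handwheel '[{"gripper":0,"travel":[-0.0001,-0.0033,0],"twist":-0.047},{"gripper":0,"travel":[-0.0001,-0.0033,0],"twist":-0.047},{"gripper":0,"travel":[-0.0001,-0.0033,0],"twist":-0.047},{"gripper":0,"travel":[-0.0001,-0.0028,0],"twist":-0.04},{"gripper":0,"travel":[0,0,0],"twist":0}]'
python3 - <<'E'
from h import *
s=env.state();p=np.array(s["ee_pos"])[:2]-[591.3,24.5];print(s["time_s"],np.hypot(*p),np.degrees(np.arctan2(p[1],p[0])),s["ee_pos"],s["ee_rot"],s["force"])
f=look("top",["lobe","notch","bolt_tip","bolt_post"])
E
```

```text
time_s: 9.98
ee_pos: [540.0, -24.7, 220.7]
ee_rot: [179.8, -0.2, -135.3]
force: [-4.1, 2.6, 4.7]
gripper_width: 0.8
9.9833 71.07687870046983 -136.18057929643797 [540.01621379 -24.71276215 220.70177532] [ 179.78518546   -0.22007202 -135.34876143] [-4.10619734  2.57457722  4.70046465]
top lobe 0.95 [303. 247.] [643.4  33.4]
top notch 0.65 [292. 324.] [536.4  52.8]
top bolt_tip 0.88 [282. 348.] [502.7  66.6]
```

```bash
python3 -m handwheel '[{"gripper":0,"travel":[0,0.0025,0],"twist":0},{"gripper":0,"travel":[0,0.0025,-0.005],"twist":0},{"gripper":0,"travel":[0,0,-0.025],"twist":0},{"gripper":0,"travel":[0,0,-0.03],"twist":0},{"gripper":0,"travel":[-0.002,0.02,-0.03],"twist":0}]' 40
python3 -m handwheel '[{"gripper":0,"travel":[-0.003,0.03,0],"twist":0},{"gripper":0,"travel":[-0.003,0.036,0],"twist":0},{"gripper":0,"travel":[-0.003,0.036,0],"twist":0},{"gripper":0,"travel":[-0.003,0.036,0],"twist":0},{"gripper":0,"travel":[0,0,0],"twist":0.12}]'
python3 -m handwheel '[{"gripper":0,"travel":[0,0,0],"twist":0.12},{"gripper":0,"travel":[0,0,0],"twist":0.12},{"gripper":0,"travel":[0,0,0],"twist":0.12},{"gripper":0,"travel":[0,0,0],"twist":0.12},{"gripper":0,"travel":[0,0,0],"twist":0.12}]'
python3 -m handwheel '[{"gripper":0,"travel":[0,0,0],"twist":0.12},{"gripper":0,"travel":[0,0,0],"twist":0.12},{"gripper":0,"travel":[0,0,0],"twist":0.12},{"gripper":0,"travel":[0,0,0],"twist":0.12},{"gripper":0,"travel":[0,0,0],"twist":0.12}]'
python3 -m handwheel '[{"gripper":0,"travel":[0,0,0],"twist":0.12},{"gripper":0,"travel":[0,0,0],"twist":0.12},{"gripper":0,"travel":[0,0,0],"twist":0.12},{"gripper":0,"travel":[0,0,0],"twist":0.12},{"gripper":0,"travel":[0,0,0],"twist":0.12}]'
python3 -m handwheel '[{"gripper":0,"travel":[0,0,0],"twist":0.12},{"gripper":0,"travel":[0,0,0],"twist":0.12},{"gripper":0,"travel":[0,0,0],"twist":0.12},{"gripper":0,"travel":[0,0,0],"twist":0.12},{"gripper":0,"travel":[0,0,0],"twist":0.12}]'
python3 -m handwheel '[{"gripper":0,"travel":[0,0,0],"twist":0.12},{"gripper":0,"travel":[0,0,0],"twist":0.12},{"gripper":0,"travel":[0,0,0],"twist":0.06},{"gripper":0,"travel":[0,0,0],"twist":0},{"gripper":0,"travel":[0,0,0],"twist":0}]'
python3 - <<'E'
from h import *
s=env.state();print(s["time_s"],s["ee_pos"],s["ee_rot"],s["force"])
f=look("top",["lobe","notch","bolt_tip","bolt_post"])
f=look("wrist",["lobe","notch","bolt_tip","bolt_post"]);save(f,'w4')
E
```

```text
time_s: 10.65
ee_pos: [526.9, -6.8, 312.2]
ee_rot: [-179.8, 0.0, -135.5]
force: [1.6, -0.0, 0.6]
gripper_width: 0.3
time_s: 11.07
ee_pos: [433.2, 104.0, 311.3]
ee_rot: [179.9, -0.1, -142.2]
force: [-0.1, -1.1, -0.9]
gripper_width: 0.7
time_s: 11.48
ee_pos: [437.1, 101.3, 311.5]
ee_rot: [-180.0, 0.1, -177.0]
force: [1.0, -0.5, -0.7]
gripper_width: 0.5
time_s: 11.9
ee_pos: [437.1, 101.2, 311.5]
ee_rot: [180.0, 0.1, 148.6]
force: [0.0, 0.3, 0.5]
gripper_width: 0.2
time_s: 12.32
ee_pos: [437.1, 101.2, 311.5]
ee_rot: [179.9, 0.1, 114.2]
force: [-0.7, -0.7, 0.0]
gripper_width: 0.2
time_s: 12.73
ee_pos: [437.1, 101.2, 311.5]
ee_rot: [179.9, 0.0, 79.9]
force: [0.1, 0.0, 0.6]
gripper_width: 0.6
time_s: 13.15
ee_pos: [437.0, 101.3, 311.4]
ee_rot: [179.9, -0.0, 63.1]
force: [0.1, 0.1, -0.6]
gripper_width: 0.4
13.15 [437.00330858 101.28627125 311.42158146] [ 1.79929184e+02 -1.06184352e-02  6.31177531e+01] [ 0.09905256  0.10304023 -0.55764125]
top lobe 0.58 [304. 246.] [644.8  32.2]
top notch 0.74 [294. 325.] [534.6  49.5]
top bolt_post 0.78 [268. 377.] [465.2  84.6]
wrist lobe 0.87 [633. 211.] [649.6  27.3]
wrist notch 0.77 [457. 243.] [535.8  51.7]
wrist bolt_tip 0.55 [421. 245.] [510.   62.8]
wrist bolt_post 0.57 [366. 252.] [470.3  86.7]
```

View pics/w4.png

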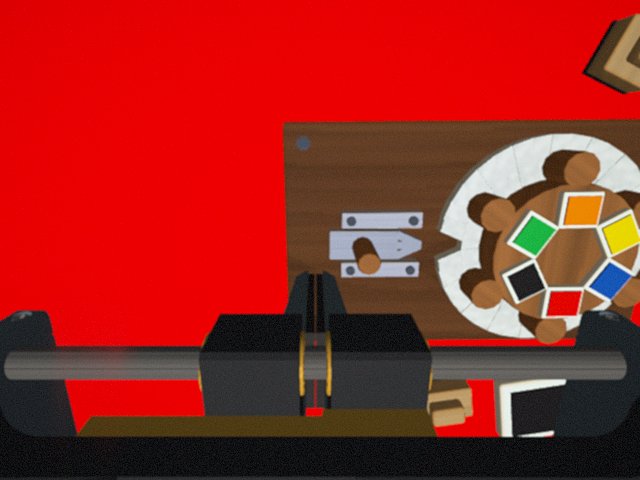

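The wrist view shows the bolt nose at (421,245) and the notch at (455,245), both on the bolt's centre line, with the finger in line behind the post. I'll go down and advance to just short of home.

```bash
python3 -m handwheel '[{"gripper":0,"travel":[0,0,0.03],"twist":-0.008},{"gripper":0,"travel":[0,0,0.03],"twist":0},{"gripper":0,"travel":[0,0,0.02],"twist":0},{"gripper":0,"travel":[0,0,0.007],"twist":0},{"gripper":0,"travel":[0,0.003,0],"twist":0}]'
python3 -m handwheel '[{"gripper":0,"travel":[0,0.003,0],"twist":0},{"gripper":0,"travel":[0,0.003,0],"twist":0},{"gripper":0,"travel":[0,0.002,0],"twist":0},{"gripper":0,"travel":[0,0.002,0],"twist":0},{"gripper":0,"travel":[0,0.002,0],"twist":0}]'
python3 -m handwheel '[{"gripper":0,"travel":[0,0.002,0],"twist":0},{"gripper":0,"travel":[0,0.002,0],"twist":0},{"gripper":0,"travel":[0,0.002,0],"twist":0},{"gripper":0,"travel":[0,0.002,0],"twist":0},{"gripper":0,"travel":[0,0.002,0],"twist":0}]'
python3 -m handwheel '[{"gripper":0,"travel":[0,0.002,0],"twist":0},{"gripper":0,"travel":[0,0.002,0],"twist":0},{"gripper":0,"travel":[0,0.002,0],"twist":0},{"gripper":0,"travel":[0,0.002,0],"twist":0},{"gripper":0,"travel":[0,0.002,0],"twist":0}]'
python3 - <<'E'
from h import *
s=env.state();p=np.array(s["ee_pos"])[:2]-[591.3,24.5];u=np.array([.8957,-.4446]);print(s["time_s"],s["ee_pos"],s["ee_rot"],p@u, np.array(s["force"])[:2]@u)
f=look("wrist",["notch","bolt_tip","bolt_post"])
E
```

```text
time_s: 14.07
ee_pos: [438.7, 99.9, 222.8]
ee_rot: [-179.8, 0.2, 63.5]
force: [-0.0, 0.4, 0.4]
gripper_width: 0.5
time_s: 14.48
ee_pos: [450.7, 94.5, 225.0]
ee_rot: [179.9, -0.1, 63.5]
force: [0.7, 1.0, 0.8]
gripper_width: 0.5
time_s: 14.9
ee_pos: [459.2, 90.1, 224.2]
ee_rot: [-180.0, 0.0, 63.5]
force: [-1.6, 1.5, 1.9]
gripper_width: 0.5
time_s: 15.32
ee_pos: [468.3, 85.6, 224.2]
ee_rot: [-180.0, 0.0, 63.5]
force: [-1.3, 1.8, 1.6]
gripper_width: 0.1
15.3167 [468.29851238  85.60352954 224.2029554 ] [-1.79997883e+02  7.45330388e-03  6.34700095e+01] -137.33906169310598 -2.025457718434159
wrist notch 0.63 [451. 293.] [535.5  50.4]
wrist bolt_tip 0.92 [430. 295.] [524.6  55. ]
wrist bolt_post 0.58 [354. 310.] [486.8  78.5]
```

```bash
python3 -m handwheel '[{"gripper":0,"travel":[0,0.0015,0],"twist":0},{"gripper":0,"travel":[0,0.0015,0],"twist":0},{"gripper":0,"travel":[0,0.0015,0],"twist":0},{"gripper":0,"travel":[0,0.001,0],"twist":0},{"gripper":0,"travel":[0,0.001,0],"twist":0}]'
python3 -m handwheel '[{"gripper":0,"travel":[0,0.0005,0],"twist":0},{"gripper":0,"travel":[0,0.0005,0],"twist":0},{"gripper":0,"travel":[0,0,0],"twist":0}]'
```

```text
time_s: 15.93
ee_pos: [474.0, 82.8, 224.1]
ee_rot: [-180.0, 0.0, 63.5]
force: [-1.2, 1.0, 0.9]
gripper_width: 0.3
time_s: 16.18
ee_pos: [474.9, 82.3, 224.2]
ee_rot: [180.0, 0.0, 63.5]
force: [-1.4, -0.2, 0.6]
gripper_width: 0.3
```

```bash
for i in 1; do
python3 -m handwheel '[{"gripper":0,"travel":[0,0.0005,0],"twist":0},{"gripper":0,"travel":[0,0.0005,0],"twist":0}]'
python3 -m handwheel '[{"gripper":0,"travel":[0,0.0005,0],"twist":0},{"gripper":0,"travel":[0,0.0005,0],"twist":0}]'
done
python3 - <<'E'
from h import *
s=env.state();p=np.array(s["ee_pos"])[:2]-[591.3,24.5];u=np.array([.8957,-.4446]);print(s["time_s"],p@u, np.array(s["force"])[:2]@u)
f=look("wrist",["notch","bolt_tip","bolt_post"])
E
```

```text
time_s: 16.35
ee_pos: [475.7, 81.9, 224.2]
ee_rot: [-180.0, 0.0, 63.5]
force: [-1.6, 1.0, 0.9]
gripper_width: 0.4
time_s: 16.52
ee_pos: [476.6, 81.4, 224.2]
ee_rot: [-180.0, 0.0, 63.5]
force: [-2.3, 2.4, 0.7]
gripper_width: 0.3
16.5167 -128.02655247381549 -3.118096839354482
wrist notch 0.61 [433. 296.] [534.4  49.2]
wrist bolt_tip 0.95 [433. 293.] [535.   50.9]
wrist bolt_post 0.84 [359. 313.] [496.5  71.7]
```

```bash
python3 -m handwheel '[{"gripper":0,"travel":[0,0.0004,0],"twist":0}]'
python3 -m handwheel '[{"gripper":0,"travel":[0,0.0003,0],"twist":0}]'
python3 -m handwheel '[{"gripper":0,"travel":[0,0.0003,0],"twist":0}]'
```

```text
time_s: 16.8
ee_pos: [476.9, 81.3, 224.2]
ee_rot: [-180.0, 0.0, 63.5]
force: [-0.5, 1.5, 0.9]
gripper_width: 0.4
time_s: 16.88
ee_pos: [477.2, 81.1, 224.2]
ee_rot: [-180.0, 0.0, 63.5]
force: [-0.8, 1.0, -0.2]
gripper_width: 0.7
time_s: 16.97
ee_pos: [477.5, 81.0, 224.2]
ee_rot: [-180.0, 0.0, 63.5]
force: [-1.5, 0.1, 0.0]
gripper_width: 0.3
```

```bash
python3 -m handwheel '[{"gripper":0,"travel":[0,0.0003,0],"twist":0},{"gripper":0,"travel":[0,0.0003,0],"twist":0}]'
python3 -m handwheel '[{"gripper":0,"travel":[0,0.0003,0],"twist":0},{"gripper":0,"travel":[0,0.0003,0],"twist":0}]'
python3 -m handwheel '[{"gripper":0,"travel":[0,0.0003,0],"twist":0},{"gripper":0,"travel":[0,0.0002,0],"twist":0}]'
```

```text
time_s: 17.13
ee_pos: [478.1, 80.8, 224.2]
ee_rot: [180.0, 0.0, 63.5]
force: [-0.6, 1.0, 0.1]
gripper_width: 0.3
time_s: 17.3
ee_pos: [478.6, 80.5, 224.2]
ee_rot: [-180.0, 0.0, 63.5]
force: [-1.8, 1.7, -0.1]
gripper_width: 0.3
time_s: 17.47
ee_pos: [478.8, 80.3, 224.2]
ee_rot: [-179.9, 0.0, 63.5]
force: [-2.1, 1.6, 1.0]
gripper_width: 0.3
```

```bash
python3 -m handwheel '[{"gripper":0,"travel":[0,0.0003,0],"twist":0}]'
python3 -m handwheel '[{"gripper":0,"travel":[0,0.0003,0],"twist":0}]'
python3 -m handwheel '[{"gripper":0,"travel":[0,0.0003,0],"twist":0}]'
```

```text
time_s: 17.55
ee_pos: [478.9, 80.3, 224.2]
ee_rot: [-179.9, 0.0, 63.5]
force: [-2.9, 3.6, 1.0]
gripper_width: 0.3
time_s: 17.63
ee_pos: [479.0, 80.2, 224.1]
ee_rot: [-179.9, 0.0, 63.4]
force: [-4.4, 3.5, 1.9]
gripper_width: 0.6
time_s: 17.72
ee_pos: [479.2, 80.1, 224.1]
ee_rot: [-179.9, 0.0, 63.4]
force: [-4.7, 5.0, 2.0]
gripper_width: 0.3
```

```bash
python3 -m handwheel '[{"gripper":0,"travel":[0,0.0003,0],"twist":0}]'
python3 -m handwheel '[{"gripper":0,"travel":[0,0.0003,0],"twist":0}]'
python3 -m handwheel '[{"gripper":0,"travel":[0,0,0],"twist":0}]'
python3 - <<'E'
from h import *
s=env.state();p=np.array(s["ee_pos"])[:2]-[591.3,24.5];u=np.array([.8957,-.4446]);print(s["time_s"],p@u, np.array(s["force"])[:2]@u)
f=look("wrist",["notch","bolt_tip","bolt_post"]);cv2.imwrite('pics/w5.png',cv2.resize(f["frame"][180:360,270:510,::-1],None,fx=3.2,fy=3.2,interpolation=2))
E
```

```text
time_s: 17.8
ee_pos: [479.3, 80.1, 224.1]
ee_rot: [-179.8, 0.0, 63.4]
force: [-5.1, 5.1, 3.8]
gripper_width: 0.6
time_s: 17.88
ee_pos: [479.4, 80.0, 224.1]
ee_rot: [-179.8, 0.0, 63.4]
force: [-6.0, 5.4, 3.5]
gripper_width: 0.2
time_s: 17.97
ee_pos: [479.4, 80.0, 224.1]
ee_rot: [-179.8, 0.0, 63.4]
force: [-5.9, 6.0, 3.5]
gripper_width: 0.7
17.9667 -124.90939121370043 -7.936317790892837
wrist notch 0.63 [430. 293.] [535.6  50.3]
wrist bolt_tip 0.63 [434. 291.] [537.7  51.1]
wrist bolt_post 0.77 [355. 314.] [496.7  71.1]
```

View pics/w5.png

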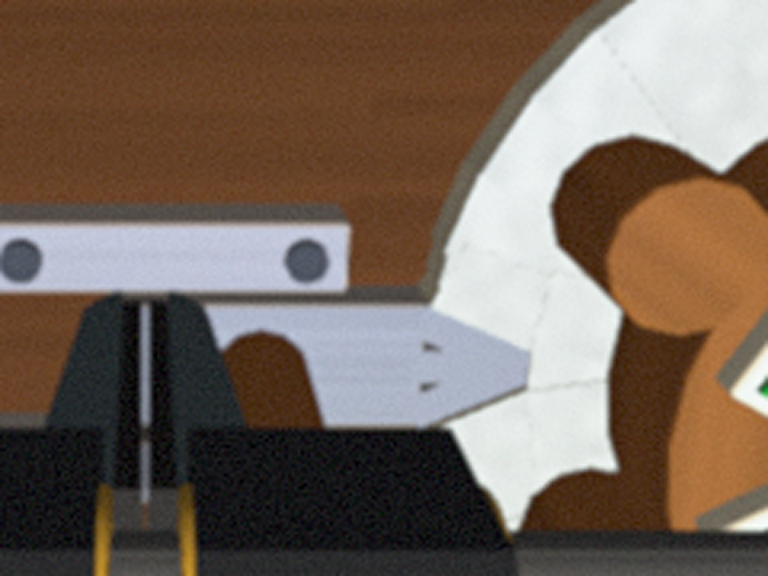

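The crop shows the nose tip at (530,370) on the notch floor, with the V filled. The force is about 8 N and rising with no motion, so this is the hard stop. I'll build up to 12 N.

```bash
python3 -m handwheel '[{"gripper":0,"travel":[0,0.0004,0],"twist":0},{"gripper":0,"travel":[0,0.0004,0],"twist":0}]'
python3 -m handwheel '[{"gripper":0,"travel":[0,0.0003,0],"twist":0}]'
python3 -m handwheel '[{"gripper":0,"travel":[0,0,0],"twist":0}]'
python3 -c "
from h import *
s=env.state();print(np.array(s['force'])[:2]@[.8957,-.4446])"
```

```text
time_s: 18.33
ee_pos: [479.8, 79.9, 224.1]
ee_rot: [-179.7, 0.0, 63.4]
force: [-8.8, 7.6, 5.4]
gripper_width: 0.2
time_s: 18.42
ee_pos: [479.9, 79.8, 224.1]
ee_rot: [-179.7, 0.0, 63.4]
force: [-7.5, 7.2, 4.8]
gripper_width: -0.1
time_s: 18.5
ee_pos: [479.8, 79.8, 224.1]
ee_rot: [-179.7, 0.0, 63.4]
force: [-7.5, 7.7, 4.3]
gripper_width: 0.5
-10.172892615441246
```

```bash
python3 -m handwheel '[{"gripper":0,"travel":[0,0.0004,0],"twist":0},{"gripper":0,"travel":[0,0,0],"twist":0},{"gripper":0,"travel":[0,0,0],"twist":0}]'
python3 -m handwheel '[{"gripper":0,"travel":[0,0.0001,0],"twist":0},{"gripper":0,"travel":[0,0,0],"twist":0},{"gripper":0,"travel":[0,0,0],"twist":0}]'
python3 -m handwheel '[{"gripper":0,"travel":[0,0,0],"twist":0},{"gripper":0,"travel":[0,0,0],"twist":0},{"gripper":0,"travel":[0,0,0],"twist":0},{"gripper":0,"travel":[0,0,0],"twist":0},{"gripper":0,"travel":[0,0,0],"twist":0}]'
python3 -m handwheel '[{"gripper":0,"travel":[0,0,0],"twist":0},{"gripper":0,"travel":[0,0,0],"twist":0},{"gripper":0,"travel":[0,0,0],"twist":0},{"gripper":0,"travel":[0,0,0],"twist":0},{"gripper":0,"travel":[0,0,0],"twist":0}]'
python3 -c "
from h import *
s=env.state();print(np.array(s['force'])[:2]@[.8957,-.4446])"
```

```text
time_s: 18.75
ee_pos: [480.0, 79.8, 224.1]
ee_rot: [-179.7, 0.1, 63.4]
force: [-8.6, 9.4, 4.4]
gripper_width: 0.2
time_s: 19.0
ee_pos: [480.0, 79.7, 224.1]
ee_rot: [-179.7, 0.1, 63.4]
force: [-8.5, 7.6, 5.8]
gripper_width: 0.5
time_s: 19.42
ee_pos: [480.0, 79.7, 224.1]
ee_rot: [-179.7, 0.1, 63.4]
force: [-8.7, 8.0, 5.3]
gripper_width: 0.6
time_s: 19.83
ee_pos: [480.0, 79.7, 224.1]
ee_rot: [-179.7, 0.1, 63.4]
force: [-8.4, 8.6, 5.1]
gripper_width: 0.6
-11.343867453513248
```

```bash
python3 -m handwheel '[{"gripper":0,"travel":[0,0.0002,0],"twist":0},{"gripper":0,"travel":[0,0,0],"twist":0},{"gripper":0,"travel":[0,0,0],"twist":0},{"gripper":0,"travel":[0,0,0],"twist":0},{"gripper":0,"travel":[0,0,0],"twist":0}]'
python3 -m handwheel '[{"gripper":0,"travel":[0,0,0],"twist":0},{"gripper":0,"travel":[0,0,0],"twist":0},{"gripper":0,"travel":[0,0,0],"twist":0},{"gripper":0,"travel":[0,0,0],"twist":0},{"gripper":0,"travel":[0,0,0],"twist":0}]'
python3 -m handwheel '[{"gripper":0,"travel":[0,0,0],"twist":0},{"gripper":0,"travel":[0,0,0],"twist":0},{"gripper":0,"travel":[0,0,0],"twist":0},{"gripper":0,"travel":[0,0,0],"twist":0}]'
python3 -m handwheel '[{"gripper":0,"travel":[0,-0.003,0],"twist":0},{"gripper":0,"travel":[0,-0.005,0],"twist":0},{"gripper":0,"travel":[0,-0.01,0],"twist":0},{"gripper":0,"travel":[0,0,-0.03],"twist":0},{"gripper":0,"travel":[0,0,-0.04],"twist":0}]'
python3 -m handwheel '[{"gripper":0,"travel":[0,-0.04,-0.01],"twist":0},{"gripper":0,"travel":[0,-0.04,0],"twist":0},{"gripper":0,"travel":[0,-0.02,0],"twist":0},{"gripper":0,"travel":[0,0,0],"twist":0},{"gripper":0,"travel":[0,0,0],"twist":0}]'
python3 - <<'E'
from h import *
s=env.state();print(s["time_s"],s["ee_pos"],s["force"])
f=look("top",["notch","bolt_tip","bolt_post","stamp_a","ink_tin"])
f=look("wrist",["notch","bolt_tip","bolt_post"])
cv2.imwrite('pics/w6.png',cv2.resize(f["frame"][80:360,300:640,::-1],None,fx=2.1,fy=2.1,interpolation=2))
E
```

```text
time_s: 20.25
ee_pos: [480.1, 79.7, 224.1]
ee_rot: [-179.6, 0.1, 63.4]
force: [-8.5, 8.6, 5.5]
gripper_width: 0.4
time_s: 20.67
ee_pos: [480.1, 79.7, 224.1]
ee_rot: [-179.6, 0.1, 63.4]
force: [-8.6, 9.7, 6.3]
gripper_width: 0.3
time_s: 21.0
ee_pos: [480.1, 79.7, 224.1]
ee_rot: [-179.6, 0.1, 63.4]
force: [-9.6, 8.3, 5.6]
gripper_width: 0.1
time_s: 21.42
ee_pos: [464.2, 86.8, 292.3]
ee_rot: [-179.7, 0.3, 63.5]
force: [1.1, 0.6, 0.6]
gripper_width: 0.4
time_s: 21.83
ee_pos: [375.7, 131.8, 304.6]
ee_rot: [179.9, -0.1, 63.6]
force: [0.5, -0.6, 0.5]
gripper_width: 0.4
21.8333 [375.72489109 131.76813433 304.62318292] [ 0.45387484 -0.61512786  0.47874418]
top notch 0.84 [291. 325.] [534.9  52.9]
top notch 0.52 [294. 325.] [534.6  49.5]
top bolt_tip 0.6 [291. 324.] [536.4  53.6]
top bolt_post 0.87 [276. 356.] [493.   74.1]
top stamp_a 0.95 [388. 368.] [469.8 -85.3]
top stamp_a 0.83 [243. 222.] [688.4 123. ]
top ink_tin 0.76 [418. 307.] [ 556.3 -132.5]
wrist notch 0.63 [545. 250.] [532.6  51.1]
wrist bolt_tip 0.8 [552. 247.] [538.1  50.2]
```

View pics/w6.png

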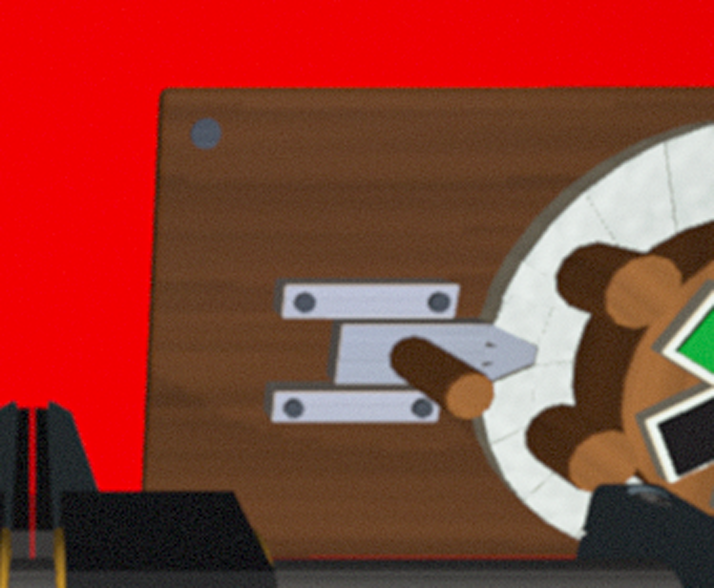

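The nose sits on the notch floor at crop pixel (535,355), and the arm is clear of everything. Handing in.

```bash
python3 -c "
from workcell import env
print(env.job_done())"
```

```text
the job is handed in; nothing more can be done
None
```

The carousel is turned so its notch faces the bolt, and the bolt is fully home in it. The job was handed in at about 22 s of the 58 s allowed, with the arm clear of everything.

- **Turning:** I pushed one lobe round about 167° counter-clockwise in a single sweep. The highest force I read was about 8 N. That included about 5 N upward on the fingers at the end of the sweep, which I did not explain.
- **Bolt and press:** I pushed the post until the bolt hit its hard stop. I then held about 11.3 N along the bolt for about 1 s, and about 12 N for a further second. The highest total force I read was 14 N, because there was also some sideways and upward force.
- **Last checks:** The final wrist picture shows the nose filling the notch. The networks put the bolt tip within about 6 mm of the notch floor in that view and within 4 mm in the top view.
- **Disagreements:** The top view put the post at about 110 mm from the axis instead of the expected 107 mm. One stamp read about 5 mm from its first position. I take both as detection error: the pictures show the bolt seated, and the gripper never came near that stamp.

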